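# Refit the thickness knob on the slab roller

### The arm

A 6-joint arm with a two-finger parallel gripper is mounted at the origin on the work surface. World frame = base frame: x ahead of the robot, y to its left, z up, the work surface at z = 0. Lengths are in m, angles in rad, forces in N, time in s.
With the tool pointing down it reaches from about 0.375 to 0.9 m from the base axis. Payload 3.1 kg.
Tool frame: the origin (TCP) lies midway between the tips of the shut fingers; the grasp point (between the pads) lies 19 mm behind it; z points along the fingers, y is the line along which they close (so a half turn about z gives the same grasp; the last joint's range is limited). The gripper opens to 87 mm and grips with 3 to 60 N. Pads are 19 mm wide; open, the fingers measure 117 mm over their backs; the gripper's body (75 mm by 190 mm) begins 51 mm behind the grasp point.
Start: joints at [-1.494, 0.527, 1.433, -0, 1.181, -0.178], TCP at [0.158, -0.605, 0.223] pointing down, gripper open.
Joint ranges: [-3.08, 3.08], [-0.75, 2.2], [0.22, 2.44], [-1.43, 4.57], [0, 2.65], [-2.85, 2.85]. Speed limits (rad/s): [2.79, 2.79, 3.14, 3.14, 3.14, 3.14].

### API

Orientations are given as a unit quaternion [x, y, z, w].
In Python, from rig import status, imaging, order gives the robot as it stands.
- The arm moves only by the tool arm_command, never from a script. Its argument "deltas" is one flat list of numbers, 5 for each row, row after row: the opening, from -1 (shut) to 1 (fully open), so that 0 is half open, then the shift along the tool's x, y, z in m, then the turn about the tool's z in rad. In form: [gripper, tx, ty, tz, roll, gripper, tx, ty, tz, roll, ...]. A call has 1 to 12 rows; each row shifts and turns the commanded pose from where the row before left it, along the tool's axes as they then stand; what a row does not reach is not made up. A row lasts 1/8 s, in which the tool goes at most 62.5 mm and 10.7 degrees, less where a joint would pass 70% of its speed; a pose out of reach is approached as far as the arm can. A call with a gripper value outside its range is refused whole. The fingers move at their own pace and stop on an object; "newtons" is the grip in N (left out, the last holds). Time passes only in rows, so rows that do not move let the fingers close. It gives the time, the measured TCP pose, the force, the opening and the grip force at its end, in the units of the state.
- status.get_obs(): the state, without advancing time (a new reading comes with each control period).
- imaging.camera(name): name is "side" or "top"; returns (picture, depth): 400x640x3 uint8, red, green, blue; 400x640 float32, m along the optical axis (not along the pixel's ray), 0 where there is no reading.
- imaging.camera_params(name): a dict with "intrinsics" (3x3 intrinsics, pixels), "camera_from_world" (4x4, takes a point from world to camera coordinates). Camera axes: x right, y up, looking along -z (the intrinsics and any distortion apply to the point x, -y, -z); pixel columns grow to the right and rows downward; lengths in m; the calibration is good to about 2 mm. A picture is of the moment at which its call begins. camera_params takes no time and is no camera call.
- order.hand_in(): hands the job in; it is judged then, once.
The state is a dict: "time": time; "q": joint angles; "joint_velocities": joint speeds; "joint_torque": joint torques, N m; "position": TCP position; "tool_rot": TCP orientation; "ft_force": force on the tool from outside, world axes, zero at the start; "moment": the same for the moment, N m; "grip_width": finger opening in m; "grip_force": force on a finger pad.
Only numpy, scipy, OpenCV 4.12 (cv2) and the standard library are available. Lean on these libraries where they do the work, as an engineer would, in place of code of your own. Each camera call takes 0.05 s, during which the arm holds its last target. There are 200 camera calls.

### The job

Put the loose black knob back on the slab roller's upright D-shaped spindle: press lightly and turn it slowly until its bore finds the flat and it drops fully home on the flange, then turn it clockwise (seen from above) as far as it goes, so its pointer points at the raised mark on the roller. Never press the sprung spindle down hard (stay well under 20 N), leave the cups and the batten where they are, and let go of the knob.

Things in the scene. Friction and masses are not known exactly. Their poses are not given: they have to be found in the camera images.
- knob: Loose black plastic knob, about 0.12 kg, standing upright on the bench. Origin: centre of its underside; z up its axis. Round skirt, radius 24 mm, z = 0 to 21 mm; on it a grip bar 44 mm long (x), 14 mm wide (y), z = 21 to 46 mm: pinch the bar across y. A pointer nose sticks out of the skirt at -x. D-shaped bore in the underside (see point bore).
- pointer (a point): Tip of the knob's pointer nose, 33 mm from the knob's axis (knob -x) and 13 mm above its underside.
- bore (a point): Mouth of the knob's D bore: centre of the knob's underside, axes as the knob's. The bore is 18 mm deep and 17.2 mm in diameter, with its flat on the pointer (-x) side, 5.5 mm from the axis. It enters the spindle at one angle only, with about 0.1 rad of play either way.
- seat (a point): Centre of the spindle flange's top, 128 mm above the bench; z up the spindle's axis, x and y parallel to the roller's (not turning with the shaft). The flange is a steel disc of radius 14 mm; the knob's underside rests on it when home. It and the shaft sink together when pressed (joint sleeve).
- shaft_tip (a point): Centre of the tip of the steel D-shaft, 16 mm above the seat, same axes. Diameter 16 mm, one flat 5 mm from the axis over its full height, 1.2 mm chamfer at the tip. It turns stiffly (0.06 N m). Its angle, counter-clockwise from seat -x to the flat's outward side, is 0 at its clockwise stop; at the start 0.6 to 1.7 rad, not measured: look or feel. The pointer shows it once engaged.
- mark (a point): Middle of the raised steel mark, 22 by 5 mm, on the cheek's top, 47 mm from the spindle's axis towards seat -x. The pointer points at it when the shaft is at its clockwise stop.
- sleeve (a joint): How far flange and shaft together are pushed down against their spring (m), 0 when free, at most 0.008. About 3 N starts it moving, then 4 N per mm; 0.0045 is about 20 N and counts as pressed too hard.
- roller: Bench slab roller, fixed: grey base 200 (x) by 420 (y) mm, two grey cheeks 120 by 60 mm, 110 mm high, at y = -180 and +180 mm, two steel rollers between (top at 118 mm), plywood board 340 by 280 mm at height 73 mm, crank outside the +y cheek. The spindle stands on the -y cheek. Origin: centre of the base's underside.
- cup_pale: White mug, radius 34 mm, 62 mm high, handle at its +y. Leave alone. Origin: centre of its foot.
- cup_blue: Blue cup, radius 34 mm, 58 mm high. Leave alone. Origin: centre of its foot.
- batten: Flat wooden batten 200 (x) by 30 by 10 mm, lying on the bench. Leave alone. Origin: centre of its underside.
Things that resemble listed ones, but are neither listed nor needed, are in the scene too. Leave any orange look-alike of the knob alone.

How it is judged:
On the way:
1. the knob drops home on the flange of the spindle (z of knob in the frame of seat between -0.002 and 0.003 m and horizontal distance between knob and seat below 0.003 m and angle between knob's own z axis and vertical below 0.08 rad), for 0.2 s.
At the end, for the whole second after the job is handed in: The knob is home: its underside within 3 mm of the flange's top, its axis within 3 mm of the spindle's, upright to 0.08 rad; its pointer points at the raised mark (pointer tip within 8.5 mm sideways of the line through it, about 0.25 rad); released and at rest (all of step 1 and y of pointer in the frame of seat between -0.0085 and 0.0085 m and x of pointer in the frame of seat below -0.025 m and linear speed of knob below 0.02 m/s and contact force between the fingers and knob below 0.1 N); the robot touches nothing.
It fails at once if the sprung spindle is pushed down more than 4.5 mm (about 20 N) (value of joint sleeve above 0.0045 m).
It fails at once if a cup or the batten is moved by more than 20 mm (distance of any of cup_pale, cup_blue, batten from where it was at the start of the episode above 0.02 m).
It also fails if it takes over 72 s, if anything falls off the work surface, if the arm or the gripper's body presses on something with over 40 N, if the wrist force passes 120 N, or if a joint passes its speed limit or range.

## Working session

There is one attempt and no reset: what is moved stays moved. The work goes in short steps, Python scripts to look and compute and a tool call to move; the robot and the scene stay as the last step left them, time stands still between calls to the robot, and variables do not carry over. Pictures are saved under pics/ and viewed, at most 10 in all, crops included, and the job is handed in when it is done.

Besides the shell and the picture viewer there is one more tool, called after "Call:" as name(argument=value, ...) on one line, values as JSON. arm_command: Moves the arm, as the interface text tells. Its arguments: {"type":"object","properties":{"deltas":{"type":"array"},"newtons":{"type":"number"}},"required":["deltas"]}

```bash
ls; mkdir -p pics; cat > h.py <<'E'
import numpy as np, cv2
from rig import status, imaging, order
def grab(n):
    im,d=imaging.camera(n); p=imaging.camera_params(n)
    return im,d,p
def rayplane(p,u,v,z):
    K=p["intrinsics"];T=np.array(p["camera_from_world"]);R=T[:3,:3];t=T[:3,3]
    c=-R.T@t; k=np.linalg.inv(K)@[u,v,1]; d=R.T@np.array([k[0],-k[1],-k[2]])
    return c+d*(z-c[2])/d[2]
def cloud(d,p):
    K=np.array(p["intrinsics"]);T=np.array(p["camera_from_world"])
    v,u=np.indices(d.shape); k=np.stack([u,v,np.ones_like(u)],-1)@np.linalg.inv(K).T
    c=k*d[...,None]; c=c*[1,-1,-1]
    return (c-T[:3,3])@T[:3,:3]
def proj(p,X):
    K=np.array(p["intrinsics"]);T=np.array(p["camera_from_world"])
    c=T[:3,:3]@X+T[:3,3]; q=K@[c[0],-c[1],-c[2]]; return q[:2]/q[2]
def save(n,im): cv2.imwrite("pics/"+n,im[...,::-1])
E
python3 - <<'E'
from h import *
for n in("top","side"):
    im,d,p=grab(n); save(n+"0.png",im); np.savez(n+"0.npz",im=im,d=d)
    print(n,{k:np.round(np.array(v),3).tolist() for k,v in p.items()})
print(status.get_obs())
E
```

```text
pics
top {'intrinsics': [[490.149, 0.0, 313.901], [0.0, 490.149, 201.105], [0.0, 0.0, 1.0]], 'camera_from_world': [[0.009, -1.0, -0.026, -0.098], [0.999, 0.007, 0.047, -0.5], [-0.047, -0.027, 0.999, -1.373], [0.0, 0.0, 0.0, 1.0]]}
side {'intrinsics': [[423.874, 0.0, 317.485], [0.0, 423.874, 200.656], [0.0, 0.0, 1.0]], 'camera_from_world': [[-0.915, -0.404, -0.007, 0.435], [0.3, -0.692, 0.656, -0.315], [-0.27, 0.598, 0.755, -0.835], [0.0, 0.0, 0.0, 1.0]]}
{'time': 0.1, 'q': array([-1.49350515e+00,  5.28415209e-01,  1.43375705e+00, -3.20151503e-05,
        1.18137467e+00, -1.78527095e-01]), 'joint_velocities': array([-0.00011713, -0.00259283, -0.00254552,  0.00143101, -0.00073073,
        0.0011392 ]), 'joint_torque': array([-2.19989870e-04, -4.40983593e+01, -1.77150106e+01,  6.35708473e-02,
        5.34172053e-02, -3.79485004e-05]), 'position': array([ 0.15810074, -0.60400485,  0.22164911]), 'tool_rot': array([ 9.91829523e-01,  1.27566620e-01,  3.46553245e-05, -9.76632951e-04]), 'ft_force': array([ 0.33826554,  0.17364525, -0.30639207]), 'moment': array([ 0.03390612, -0.00791979, -0.07967401]), 'grip_force': 0.0, 'grip_width': 0.08700144287024103}
```

View pics/top0.png

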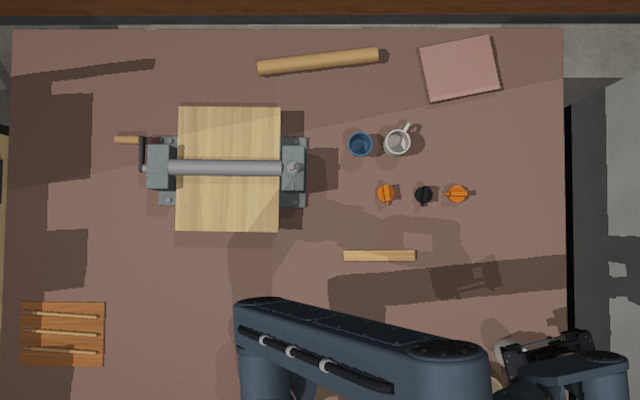

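View pics/side0.png

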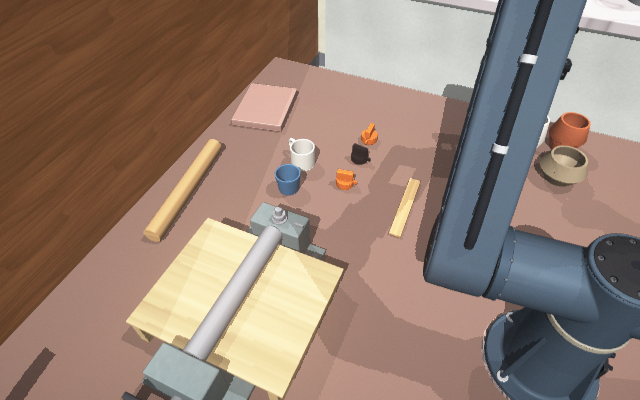

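The black knob is at top (424,194) and side (360,154). The two orange look-alikes are at top (386,193) and (457,193). The spindle is at top (293,168) and side (279,213). Only the black knob fits the description, so I'll confirm it in an enlarged crop.

```bash
python3 - <<'E'
from h import *
T=np.load("top0.npz");S=np.load("side0.npz");pt=imaging.camera_params("top");ps=imaging.camera_params("side")
def crop(im,u,v,w,h,s): return cv2.resize(im[v-h:v+h,u-w:u+w],None,fx=s,fy=s,interpolation=cv2.INTER_CUBIC)
a=crop(T["im"],424,194,25,18,8);b=crop(T["im"],293,168,25,18,8)
c=crop(S["im"],360,154,25,18,8);e=crop(S["im"],279,213,25,18,8)
save("crop0.png",np.vstack([np.hstack([a,b]),np.hstack([c,e])]))
C=cloud(T["d"],pt); im=T["im"].astype(int)
w=np.zeros(im.shape[:2],bool); w[178:212,408:441]=1
m=w&(im.max(2)<48)
print("mask",m.sum(),np.argwhere(m).mean(0)[::-1])
P=C[m&(T["d"]>0)]; 
for lo,hi in((.005,.03),(.03,.06)):
    q=P[(P[:,2]>lo)&(P[:,2]<hi)]; print(lo,len(q),q.mean(0),q.min(0),q.max(0)) if len(q) else 0
q=P[P[:,2]>.034]; r=q[:,:2]-q[:,:2].mean(0); w_,V=np.linalg.eigh(r.T@r/len(q)); print("bar axis",V[:,1],np.sqrt(w_))
# roller: cheek edges, spindle
Sx=C[140:215,265:320].reshape(-1,3); 
for lo,hi in((.105,.114),(.12,.133),(.137,.155)):
    q=Sx[(Sx[:,2]>lo)&(Sx[:,2]<hi)&(Sx[:,1]<-.0)]; print(lo,len(q),q.mean(0),q.min(0),q.max(0)) if len(q) else 0
# board orientation
hsv=cv2.cvtColor(T["im"],cv2.COLOR_RGB2HSV); Z=C[...,2]
b=((Z>.066)&(Z<.08)).astype(np.uint8); b[:, :150]=0;b[:,320:]=0;b[250:]=0
q=C[b>0][:,:2]; print("board",len(q),cv2.minAreaRect(q.astype(np.float32)))
k=((Z>.1)&(Z<.116)).astype(np.uint8); k[:,:260]=0;k[:,320:]=0;k[230:]=0;k[:130]=0
q=C[k>0][:,:2]; print("cheek",len(q),cv2.minAreaRect(q.astype(np.float32)))
E
```

```text
mask 223 [423.40358744 194.51121076]
0.005 127 [ 0.52061157 -0.39701717  0.02085473] [ 0.49204102 -0.42113639  0.01078856] [ 0.54224942 -0.37631733  0.02998617]
0.03 95 [ 0.52031848 -0.39876653  0.04395031] [ 0.49909233 -0.40825532  0.030659  ] [ 0.54109939 -0.38969018  0.05273956]
bar axis [-0.98775591  0.15600725] [0.00439417 0.01238762]
0.105 833 [ 0.58300778 -0.03889008  0.10936569] [ 0.52497182 -0.07003115  0.10502614] [ 0.64219983 -0.00153163  0.11399109]
0.12 66 [ 0.58251523 -0.0395395   0.12716595] [ 0.57041506 -0.05321108  0.1208329 ] [ 0.59739149 -0.00553073  0.13237798]
0.137 28 [ 0.58326862 -0.03886044  0.14246029] [ 0.57680773 -0.04384495  0.13860997] [ 0.59013472 -0.03308482  0.14958615]
board 10986 ((0.5849812030792236, 0.12460757046937943), (0.38841164112091064, 0.3409633934497833), 89.56959533691406)
cheek 1152 ((0.582759439945221, -0.011540267616510391), (0.11974524706602097, 0.11720554530620575), 0.18428634107112885)
```

View pics/crop0.png

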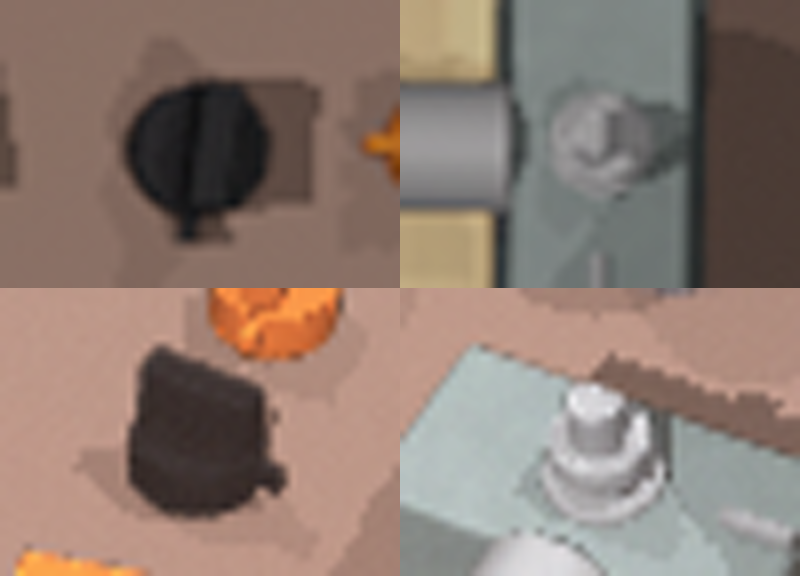

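The crop shows the black knob with its bar along world x and its nose at top pixel (423,205), so it points to world -x, turned slightly towards +y. The spindle is at (293,168) and the mark lies below it. I'll go above the knob now and pinch it across x first, which centres it along the bar.

Call:
arm_command(deltas=[0.6, 0.05, -0.0134, 0.01, 0, 0.6, 0.05, -0.0134, 0.01, 0, 0.6, 0.05, -0.0134, 0.01, 0, 0.6, 0.05, -0.0134, 0.01, 0, 0.6, 0.05, -0.0134, 0.01, 0, 0.6, 0.05, -0.0134, 0.01, 0, 0.6, 0.05, -0.0134, 0.01, 0, 0.6, 0.05, -0.0134, 0.01, 0, 0.6, 0, 0, 0, -0.165, 0.6, 0, 0, 0, -0.165, 0.6, 0, 0, 0, -0.165, 0.6, 0, 0, 0, -0.165], newtons=6)

```text
time: 1.6
position: [0.5178, -0.3993, 0.1419]
tool_rot: [0.896, 0.445, -0.0, -0.001]
ft_force: [-0.1, -0.4, -0.0]
grip_width: 0.0695
grip_force: 0.0
```

Call:
arm_command(deltas=[0.6, 0, 0, 0, -0.165, 0.6, 0, 0, 0, -0.165, 0.6, 0, 0, 0, -0.165, 0.6, 0, 0, 0, 0, 0.6, 0, 0, 0, 0])

```text
time: 2.22
position: [0.5179, -0.3996, 0.1422]
tool_rot: [0.762, 0.647, -0.0, -0.0]
ft_force: [-0.4, -0.2, 0.5]
grip_width: 0.0694
grip_force: 0.0
```

Call:
arm_command(deltas=[0.6, 0, 0, 0.03, 0, 0.6, 0, 0, 0.03, 0, 0.6, 0, 0, 0.03, 0, 0.6, 0, 0, 0.0245, 0, 0.6, 0, 0, 0, 0, -0.1, 0, 0, 0, 0, -0.1, 0, 0, 0, 0, -0.1, 0, 0, 0, 0, -0.1, 0, 0, 0, 0, -0.1, 0, 0, 0, 0, -0.1, 0, 0, 0, 0], newtons=6)

```text
time: 3.6
position: [0.5192, -0.4006, 0.0294]
tool_rot: [0.761, 0.648, 0.0, 0.002]
ft_force: [1.7, 0.2, 5.1]
grip_width: 0.0438
grip_force: 6.0
```

Call:
arm_command(deltas=[-0.1, 0, 0, -0.002, 0, -0.1, 0, 0, 0, 0, -0.1, 0, 0, 0, 0])

```text
time: 3.98
position: [0.5171, -0.3989, 0.0295]
tool_rot: [0.761, 0.648, -0.0, -0.001]
ft_force: [-0.9, -0.0, 0.5]
grip_width: 0.0438
grip_force: 6.0
```

Call:
arm_command(deltas=[0.4, 0, 0, 0, 0, 0.4, 0, 0, 0, 0, 0.4, 0, 0, -0.03, 0, 0.2, 0, 0, 0, 0.1745, 0.2, 0, 0, 0, 0.1745, 0.2, 0, 0, 0, 0.1745, 0.2, 0, 0, 0, 0.1745, 0.2, 0, 0, 0, 0.1745, 0.2, 0, 0, 0, 0.1745, 0.2, 0, 0, 0, 0.1745, 0.2, 0, 0, 0, 0.1745, 0.2, 0, 0, 0, 0.1745])

```text
time: 5.48
position: [0.5181, -0.3999, 0.0601]
tool_rot: [0.997, -0.083, 0.0, 0.0]
ft_force: [-0.3, 0.2, -0.1]
grip_width: 0.0525
grip_force: 0.0
```

Call:
arm_command(deltas=[0.2, 0, 0, 0, 0, 0.2, 0, 0, 0.015, 0, 0.2, 0, 0, 0.0165, 0, 0.2, 0, 0, 0, 0, 0.2, 0, 0, 0, 0])

```text
time: 6.1
position: [0.5179, -0.3996, 0.028]
tool_rot: [0.997, -0.08, -0.0, -0.0]
ft_force: [-0.2, 0.1, -0.2]
grip_width: 0.0518
grip_force: 0.0
```

Call:
arm_command(deltas=[0.2, -0.0008, 0, 0.002, 0, -0.9, 0, 0, 0, 0, -0.9, 0, 0, 0, 0, -0.9, 0, 0, 0, 0, -0.9, 0, 0, 0, 0, -0.9, 0, 0, 0, 0, -0.9, 0, 0, 0, 0], newtons=25)

```text
time: 6.98
position: [0.5173, -0.3995, 0.0266]
tool_rot: [0.997, -0.08, -0.0, -0.0]
ft_force: [0.2, 0.3, 0.7]
grip_width: 0.0138
grip_force: 25.0
```

Call:
arm_command(deltas=[-0.9, 0, 0, -0.055, 0, -0.9, 0, 0, -0.055, 0, -0.9, 0, 0, -0.055, 0, -0.9, 0.001, -0.052, 0, 0, -0.9, 0.001, -0.052, 0, 0, -0.9, 0.001, -0.052, 0, 0, -0.9, 0.001, -0.052, 0, 0, -0.9, 0.001, -0.052, 0, 0, -0.9, 0.001, -0.052, 0, 0, -0.9, 0, -0.052, 0, 0, -0.9, 0, 0, 0, 0, -0.9, 0, 0, 0, 0])

```text
time: 8.48
position: [0.5808, -0.0413, 0.1913]
tool_rot: [0.997, -0.079, -0.0, 0.0]
ft_force: [0.1, 0.2, -1.8]
grip_width: 0.0139
grip_force: 25.0
```

Call:
arm_command(deltas=[-0.9, 0, 0, 0, -0.1675, -0.9, 0, 0, 0, -0.1675, -0.9, 0, 0, 0, -0.1675, -0.9, 0, 0, 0, -0.1675, -0.9, 0, 0, 0, -0.1675, -0.9, 0, 0, 0, -0.1675, -0.9, 0, 0, 0, -0.1675, -0.9, 0, 0, 0, -0.1675, -0.9, 0, 0, 0, -0.1675, -0.9, 0, 0, 0, -0.1675, -0.9, 0, 0, 0, -0.1675, -0.9, 0, 0, 0, -0.1675])

```text
time: 9.98
position: [0.5809, -0.0433, 0.1914]
tool_rot: [0.601, 0.8, -0.0, 0.0]
ft_force: [-0.6, 0.2, -1.0]
grip_width: 0.014
grip_force: 25.0
```

```bash
python3 - <<'E'
from h import *
o=status.get_obs(); print(o["time"],o["position"],o["tool_rot"],o["ft_force"])
im,d,p=grab("side"); np.savez("side1.npz",im=im,d=d)
u,v=map(int,proj(p,np.array([.581,-.0405,.14]))); print(u,v)
c=im[v-45:v+30,u-50:u+50]; save("c1.png",cv2.resize(c,None,fx=8,fy=8,interpolation=cv2.INTER_CUBIC))
S=np.load("side0.npz"); 
for nm,dd in(("start side",S["d"]),("now side",d)):
    C=cloud(dd,p)[v-60:v+30,u-50:u+50].reshape(-1,3)
    for lo,hi in((.1285,.1345),(.125,.1275),(.1415,.147),(.15,.16),(.165,.186)):
        q=C[(C[:,2]>lo)&(C[:,2]<hi)&(np.hypot(C[:,0]-.582,C[:,1]+.04)<.045)]
        if len(q): print(nm,lo,len(q),q.mean(0).round(4),q.min(0).round(4),q.max(0).round(4))
E
```

```text
9.975 [ 0.58086312 -0.0432958   0.19137718] [ 6.00629482e-01  7.99527466e-01 -2.36223981e-04  1.09976863e-05] [-0.60180043  0.22642906 -1.02827279]
279 210
start side 0.1285 42 [ 0.5826 -0.0353  0.1302] [ 0.571  -0.0531  0.1285] [ 0.5974 -0.0251  0.1338]
start side 0.125 18 [ 0.5815 -0.0358  0.1263] [ 0.5699 -0.053   0.1252] [ 0.5994 -0.0249  0.1274]
start side 0.1415 32 [ 0.5838 -0.0382  0.1443] [ 0.5767 -0.0441  0.1419] [ 0.5925 -0.0313  0.1469]
now side 0.1285 44 [ 0.5817 -0.0356  0.1304] [ 0.571  -0.0493  0.1287] [ 0.5965 -0.0261  0.1341]
now side 0.125 14 [ 0.5788 -0.0339  0.1267] [ 0.5718 -0.0502  0.1252] [ 0.5917 -0.0272  0.1275]
now side 0.1415 14 [ 0.5812 -0.0346  0.1443] [ 0.5771 -0.0397  0.1415] [ 0.5885 -0.0309  0.1469]
now side 0.165 176 [ 0.5721 -0.0301  0.1784] [ 0.5563 -0.062   0.1653] [ 0.6051 -0.0182  0.186 ]
```

View pics/c1.png

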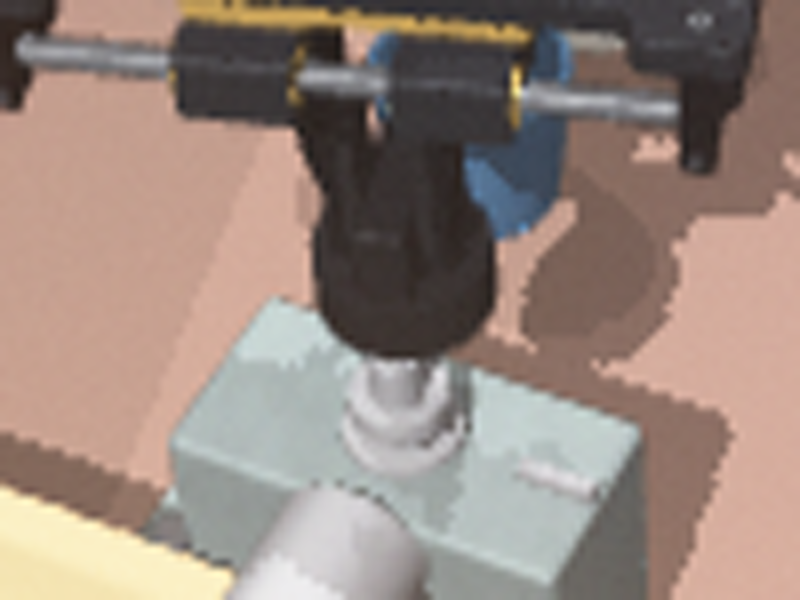

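The crop shows the held knob's skirt spanning x 315–495 and the flange x 342–470 just below it, so they are roughly aligned sideways. Next I'll ray-cast both for the residual offset.

```bash
python3 - <<'E'
from h import *
p=imaging.camera_params("top");s=imaging.camera_params("side")
k=rayplane(p,423.25,193.8,.018);f=rayplane(p,292.3,167.3,.128);m=rayplane(p,292.3,182.8,.112)
print("knob",k,"robot .5172,-.3995; flange",f,"mark",m)
e=k[:2]-[.5172,-.3995]; g=f[:2]-e; print("corrected seat",g)
# side check: project corrected seat, and knob axis at tcp; observed u
cu=lambda x:279-50+(x+.5)/8-.5
o=status.get_obs()["position"]
print("obs knob u",cu(405),"flange u",cu(406))
print("proj tcp axis",proj(s,np.r_[o[:2],.165]+[0,0,.01]),"seat est",proj(s,np.r_[g,.124]), "true-vision seat",proj(s,np.r_[f[:2],.124]))
print("knob start side proj",proj(s,np.array([.5172,-.3995,.01])))
S=np.load("side0.npz")["im"].astype(int); w=S[135:172,340:380]; mk=w.max(2)<62; ys,xs=np.nonzero(mk)
for r in range(10,30,2): 
    q=xs[ys==r]; print(r+135,q.min()+340 if len(q) else 0,q.max()+340 if len(q) else 0,end="; ")
E
```

```text
knob [ 0.52334136 -0.39993883  0.018     ] robot .5172,-.3995; flange [ 0.58290186 -0.04081678  0.128     ] mark [ 0.5439321  -0.04010274  0.112     ]
corrected seat [ 0.57676051 -0.04037796]
obs knob u 279.1875 flange u 279.3125
proj tcp axis [279.0970136  198.37768584] seat est [281.9312766  215.35504999] true-vision seat [279.50731697 214.33771519]
knob start side proj [360.78061125 157.09720378]
145 0 0; 147 353 358; 149 353 360; 151 353 367; 153 352 367; 155 352 367; 157 351 367; 159 352 369; 161 353 365; 163 355 363;
```

Call:
arm_command(deltas=[-0.9, 0.0018, 0.0027, 0, 0, -0.9, 0, 0, 0.008, 0, -0.9, 0, 0, 0.008, 0, -0.9, 0, 0, 0, 0, -0.9, 0, 0, 0, 0])

```text
time: 10.65
position: [0.5831, -0.0386, 0.1754]
tool_rot: [0.602, 0.799, -0.0, -0.0]
ft_force: [-0.3, 0.0, -1.7]
grip_width: 0.0143
grip_force: 25.0
```

Call:
arm_command(deltas=[-0.9, 0, 0, 0.002, 0, -0.9, 0, 0, 0.001, 0, -0.9, 0, 0, 0.001, 0, -0.9, 0, 0, 0, 0])

```text
time: 11.15
position: [0.5831, -0.0387, 0.1715]
tool_rot: [0.602, 0.799, -0.0, -0.0]
ft_force: [0.4, 0.7, -1.0]
grip_width: 0.0142
grip_force: 25.0
```

Call:
arm_command(deltas=[-0.9, -0.0018, -0.0005, 0, 0, -0.9, 0, 0, 0, 0, -0.9, 0, 0, 0.001, 0, -0.9, 0, 0, 0.001, 0, -0.9, 0, 0, 0.0005, 0, -0.9, 0, 0, 0, 0])

```text
time: 11.9
position: [0.5836, -0.0405, 0.1694]
tool_rot: [0.602, 0.799, 0.0, 0.0]
ft_force: [0.7, 0.8, 1.1]
grip_width: 0.0137
grip_force: 25.0
```

Call:
arm_command(deltas=[-0.9, 0, 0, 0.001, 0, -0.9, 0, 0, 0, 0.03, -0.9, 0, 0, 0, 0.03, -0.9, 0, 0, 0, 0.03, -0.9, 0, 0, 0, 0.03, -0.9, 0, 0, 0, 0.03, -0.9, 0, 0, 0, 0.03])

```text
time: 12.78
position: [0.5836, -0.0401, 0.1681]
tool_rot: [0.672, 0.741, 0.001, 0.0]
ft_force: [5.0, 3.5, -1.5]
grip_width: 0.0139
grip_force: 25.0
```

Call:
arm_command(deltas=[-0.9, 0.0006, 0.001, 0, 0, -0.9, 0, 0, 0, 0, -0.9, 0, 0, 0.0005, 0, -0.9, 0, 0, 0, 0])

```text
time: 13.28
position: [0.584, -0.0401, 0.1676]
tool_rot: [0.671, 0.741, -0.0, 0.0]
ft_force: [1.8, 0.9, -0.2]
grip_width: 0.0137
grip_force: 25.0
```

Call:
arm_command(deltas=[-0.9, 0.0002, 0.0004, 0.001, 0, -0.9, 0, 0, 0, 0, -0.9, 0, 0, 0.001, 0, -0.9, 0, 0, 0, 0])

```text
time: 13.78
position: [0.5841, -0.0398, 0.1653]
tool_rot: [0.671, 0.741, -0.0, -0.0]
ft_force: [0.8, -0.7, -1.8]
grip_width: 0.014
grip_force: 25.0
```

No vertical force with the underside about 5 mm below the tip, so the bore is over the shaft. I'll keep lowering gently.

Call:
arm_command(deltas=[-0.9, 0, 0, 0.001, 0, -0.9, 0, 0, 0.001, 0, -0.9, 0, 0, 0.001, 0, -0.9, 0, 0, 0, 0])

```text
time: 14.28
position: [0.5842, -0.0397, 0.1624]
tool_rot: [0.671, 0.741, -0.0, -0.0]
ft_force: [1.0, -1.0, -2.2]
grip_width: 0.0138
grip_force: 25.0
```

Call:
arm_command(deltas=[-0.9, 0, 0, 0.0015, 0, -0.9, 0, 0, 0.0015, 0, -0.9, 0, 0, 0.0015, 0, -0.9, 0, 0, 0.0015, 0, -0.9, 0, 0, 0, 0])

```text
time: 14.9
position: [0.5844, -0.0397, 0.1563]
tool_rot: [0.671, 0.741, -0.0, -0.0]
ft_force: [0.4, -1.3, -1.6]
grip_width: 0.0143
grip_force: 25.0
```

Call:
arm_command(deltas=[-0.9, 0, 0, 0.001, 0, -0.9, 0, 0, 0.0007, 0, -0.9, 0, 0, 0, 0, -0.9, 0, 0, 0, 0])

```text
time: 15.4
position: [0.5845, -0.0397, 0.1549]
tool_rot: [0.671, 0.741, -0.0, 0.0]
ft_force: [0.8, -1.5, -1.6]
grip_width: 0.014
grip_force: 25.0
```

Call:
arm_command(deltas=[-0.9, 0, 0, 0.0007, 0, -0.9, 0, 0, 0.0005, 0, -0.9, 0, 0, 0, 0, -0.9, 0, 0, 0, 0])

```text
time: 15.9
position: [0.5846, -0.0397, 0.154]
tool_rot: [0.671, 0.741, 0.0, 0.0]
ft_force: [-0.9, -2.2, 2.8]
grip_width: 0.014
grip_force: 25.0
```

Flange contact at about 4 N, with the knob home. Now the slow clockwise turn.

Call:
arm_command(deltas=[-0.9, 0, 0, -0.0004, 0.05, -0.9, 0, 0, 0, 0.08, -0.9, 0, 0, 0, 0.08, -0.9, 0, 0, 0, 0.08, -0.9, 0, 0, 0, 0.08, -0.9, 0, 0, 0, 0.08, -0.9, 0, 0, 0, 0.08, -0.9, 0, 0, 0, 0])

```text
time: 16.9
position: [0.5849, -0.0403, 0.1542]
tool_rot: [0.841, 0.54, 0.0, 0.001]
ft_force: [-0.3, -4.3, 2.3]
grip_width: 0.0137
grip_force: 25.0
```

```bash
python3 - <<'E'
from h import *
o=status.get_obs(); q=o["tool_rot"]; print(o["position"],2*np.arctan2(q[1],q[0]),o["ft_force"],o["moment"])
E
```

```text
[ 0.58486315 -0.0403381   0.15424138] 1.1415577589500396 [-0.34048366 -4.29589506  2.29864562] [-0.88920246 -0.05122373  0.11640586]
```

Call:
arm_command(deltas=[-0.9, -0.0009, 0.0004, 0, 0.08, -0.9, 0, 0, 0, 0.08, -0.9, 0, 0, 0, 0.08, -0.9, 0, 0, 0, 0.08, -0.9, 0, 0, 0, 0.08, -0.9, 0, 0, 0, 0.08, -0.9, 0, 0, 0, 0.08, -0.9, 0, 0, 0, 0.08, -0.9, 0, 0, 0, 0])

```text
time: 18.02
position: [0.5846, -0.0403, 0.1541]
tool_rot: [0.969, 0.248, 0.0, -0.0]
ft_force: [-0.1, -2.9, 2.4]
grip_width: 0.0138
grip_force: 25.0
```

```bash
python3 - <<'E'
from h import *
o=status.get_obs(); q=o["tool_rot"]; print(o["position"],2*np.arctan2(q[1],q[0]),o["ft_force"],o["moment"])
E
```

```text
[ 0.58460335 -0.04034934  0.15413841] 0.5022006752152758 [-0.06026001 -2.90195673  2.39950637] [-0.39569695 -0.0392165   0.01735793]
```

Call:
arm_command(deltas=[-0.9, -0.0003, 0.0006, 0, 0.08, -0.9, 0, 0, 0, 0.08, -0.9, 0, 0, 0, 0.08, -0.9, 0, 0, 0, 0.08, -0.9, 0, 0, 0, 0.08, -0.9, 0, 0, 0, 0.06, -0.9, 0, 0, 0, 0])

```text
time: 18.9
position: [0.5845, -0.0403, 0.1541]
tool_rot: [1.0, 0.021, 0.0, -0.001]
ft_force: [0.4, -0.3, 3.6]
grip_width: 0.0139
grip_force: 25.0
```

```bash
python3 - <<'E'
from h import *
o=status.get_obs(); q=o["tool_rot"]; print(o["position"],2*np.arctan2(q[1],q[0]),o["ft_force"],o["moment"])
im,d,p=grab("side")
c=im[160:235,229:329]; save("c2.png",cv2.resize(c,None,fx=8,fy=8,interpolation=cv2.INTER_CUBIC))
E
```

```text
[ 0.58448857 -0.04033874  0.15408425] 0.042241584869662965 [ 0.42582593 -0.26982359  3.64252069] [ 0.19106257 -0.08560523  0.02648149]
```

View pics/c2.png

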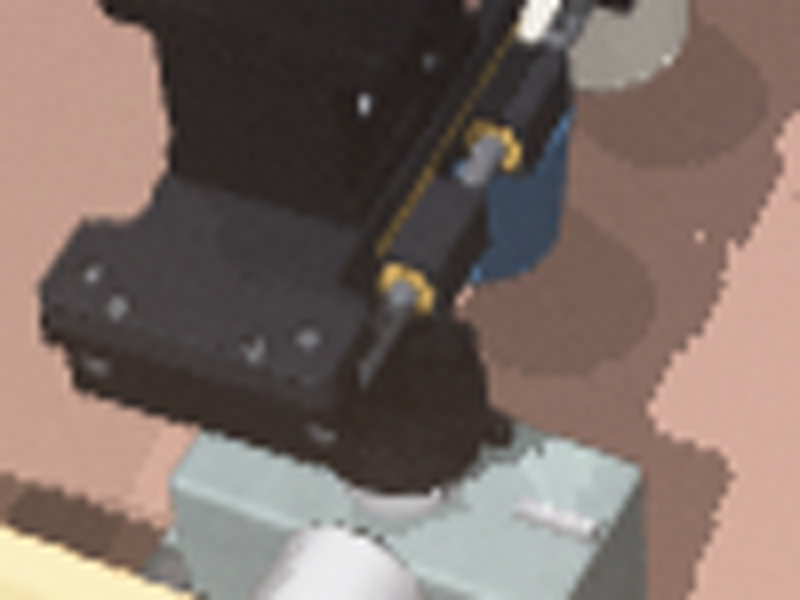

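The knob sits on the flange and its nose at crop (505,432) points along the mark at (560,515). A little more turning will show whether it is at the stop.

Call:
arm_command(deltas=[-0.9, 0, 0, 0, 0.04, -0.9, 0, 0, 0, 0.04, -0.9, 0, 0, 0, 0.04, -0.9, 0, 0, 0, 0])

```text
time: 19.45
position: [0.5845, -0.0403, 0.1541]
tool_rot: [0.999, -0.039, 0.0, -0.001]
ft_force: [0.2, 3.8, 2.6]
grip_width: 0.0139
grip_force: 25.0
```

```bash
python3 - <<'E'
from h import *
o=status.get_obs(); q=o["tool_rot"]; print(o["position"],2*np.arctan2(q[1],q[0]),o["ft_force"],o["moment"])
E
```

```text
[ 0.58449093 -0.04034611  0.15406678] -0.07821326888398654 [0.15780906 3.79398588 2.63502252] [ 0.44793686 -0.07390671  0.13472809]
```

Call:
arm_command(deltas=[-0.9, 0, 0, 0, 0.03, -0.9, 0, 0, 0, 0.02, -0.9, 0, 0, 0, 0])

```text
time: 19.82
position: [0.5845, -0.0405, 0.154]
tool_rot: [0.998, -0.065, -0.0, -0.001]
ft_force: [1.6, 5.1, 2.4]
grip_width: 0.0139
grip_force: 25.0
```

```bash
python3 - <<'E'
from h import *
o=status.get_obs(); q=o["tool_rot"]; print(o["position"],2*np.arctan2(q[1],q[0]),o["ft_force"],o["moment"])
E
```

```text
[ 0.58447363 -0.04049834  0.15402886] -0.12998805550042292 [1.58241617 5.08375688 2.4216016 ] [ 1.04432752 -0.17352493  0.05137011]
```

The side load is rising, so it is at the stop. I'll ease back slightly, release and lift.

Call:
arm_command(deltas=[-0.9, 0, 0, -0.0003, -0.06, -0.9, 0, 0, 0, 0, -0.4, 0, 0, 0, 0, -0.2, 0, 0, 0, 0, 0.1, 0, 0, 0, 0, 0.1, 0, 0, -0.01, 0, 0.1, 0, 0, -0.03, 0, 0.1, 0, 0, -0.04, 0, 0.1, 0, 0, -0.05, 0, 0.1, -0.06, 0, 0, 0, 0.1, -0.06, 0, 0, 0, 0.1, -0.05, 0, 0, 0])

```text
time: 21.32
position: [0.4126, -0.0292, 0.2849]
tool_rot: [0.999, -0.035, 0.0, 0.0]
ft_force: [-0.4, -0.1, -0.2]
grip_width: 0.0478
grip_force: 0.0
```

```bash
python3 - <<'E'
from h import *
o=status.get_obs(); print(o["position"],o["ft_force"],o["grip_width"])
im,d,p=grab("side"); t,dt,pt=grab("top")
a=cv2.resize(im[165:240,229:329],None,fx=6,fy=6,interpolation=cv2.INTER_CUBIC)[:420]
b=cv2.resize(t[140:210,253:333],None,fx=6,fy=6,interpolation=cv2.INTER_CUBIC)[:420,:200*2]
save("c3.png",cv2.resize(np.hstack([a,b]),(800,336)))
C=cloud(d,p)[165:240,229:329].reshape(-1,3)
q=C[(np.hypot(C[:,0]-.584,C[:,1]+.04)<.03)&(C[:,2]>.16)]; print("top z",np.percentile(q[:,2],[50,90,98]),"expect .174",q.mean(0))
E
```

```text
[ 0.41258662 -0.02920156  0.28494674] [-0.43213524 -0.11187736 -0.21292088] 0.04780315648078604
top z [0.17338467 0.17570733 0.17666993] expect .174 [ 0.58241466 -0.03725765  0.1713611 ]
```

View pics/c3.png

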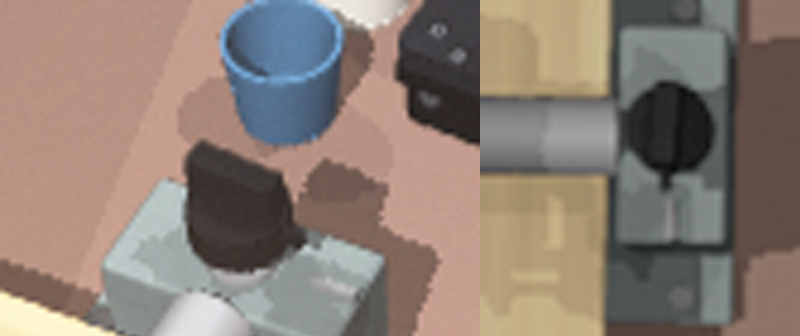

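The knob is seated upright with its top at about 0.174 m, as expected. Its nose at (665,182) points at the mark at (668,215), and the arm is clear, so I'll let it settle and hand in.

Call:
arm_command(deltas=[0.1, 0, 0, 0, 0, 0.1, 0, 0, 0, 0])

```text
time: 21.68
position: [0.4167, -0.0301, 0.285]
tool_rot: [0.999, -0.035, 0.001, 0.0]
ft_force: [-0.1, -0.2, 0.1]
grip_width: 0.0478
grip_force: 0.0
```

```bash
python3 -c "
from rig import order; print(order.hand_in())"
```

```text
the job is handed in; nothing more can be done
None
```

The black knob is home on the spindle flange, turned clockwise to its stop with its pointer at the mark, released and handed in at about 22 s; the hand-in gave no verdict, so this rests on my last camera and force readings.

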